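# Put the stray jars, bottle and marker back in their trays

### The arm

A 6-joint arm with a two-finger parallel gripper is mounted at the origin on a cart in front of the work surface, level with it; the furniture and walls round the work are solid. World frame = base frame: x ahead of the robot, y to its left, z up, the work surface at z = 0. Lengths are in m, angles in rad, forces in N, time in s.
With the tool pointing down it reaches from about 0.35 to 0.975 m from the base axis. Payload 4.9 kg.
Tool frame: the origin (TCP) lies on the centre line of the jaws, within the pads' length; the fingertips stand manip.tip_reach ahead of it and the grasp point (between the pads) is the TCP (manip.tip_reach is the distance from the TCP to the fingertips, in m); z points along the fingers, y is the line along which they close (so a half turn about z gives the same grasp; the last joint's range is limited). The gripper opens to 85 mm and grips with 20 to 120 N. Pads are 22 mm wide; open, the fingers measure 114 mm over their backs; the gripper's body (76 mm by 85 mm) begins 54 mm behind the grasp point. The pads swing forward as they close: fully open they stand 13 mm farther back than shut.
Start: joints at [1.138, 0.053, 1.613, -0, 1.476, -0.119], TCP at [0.193, 0.594, 0.25] pointing down, gripper open.
Joint ranges: [-3.01, 3.01], [-1.01, 2.22], [0.06, 2.58], [-1.02, 4.17], [0.09, 2.62], [-3.14, 3.14]. Speed limits (rad/s): [2.57, 2.57, 3.14, 3.14, 3.14, 3.14].

### API

Orientations are given as a unit quaternion [w, x, y, z].
In Python, from plant import manip gives the robot as it stands. The module is installed in compiled form; this text tells all that it offers.
- The arm moves only by the tool move_arm, never from a script. Its argument "rows" is a list of rows, each a list of 7 numbers: the shift along the tool's x, y, z in cm, then the turn, a rotation vector about the tool's x, y, z in degrees, then the opening, from -1 (shut) to 1 (fully open). In form: [[tx, ty, tz, ax, ay, az, jaw], ...]. A call has 1 to 20 rows; each row shifts and turns the commanded pose from where the row before left it, along the tool's axes as they then stand; what a row does not reach is not made up. A row lasts 1/12 s, in which the tool goes at most 41.7 mm and 7.16 degrees, less where a joint would pass 70% of its speed; a pose out of reach is approached as far as the arm can. A call is refused whole if a number of a shift passes 4.17 or a number of a turn 7.16, either way. A call with a gripper value outside its range is refused whole. The fingers move at their own pace and stop on an object; the grip force is fixed at half the most. Time passes only in rows, so rows that do not move let the fingers close. It gives the time, the measured TCP pose, the force, the opening and the grip force at its end, in the units of the state.
- manip.state(): the state, without advancing time (a new reading comes with each control period).
- manip.grab_frame(name): name is "side" or "top"; returns a dict with "img" (420x560x3 uint8, blue, green, red), "mtx" (3x3 intrinsics, pixels), "R" (3x3) and "t" (3): a world point X has camera coordinates R X + t. Camera axes: x right, y down, z forward; pixel columns grow to the right and rows downward; lengths in m; the calibration is good to about 2 mm. A picture is of the moment at which its call begins. There is no depth.
- manip.job_done(): hands the job in; it is judged then, once.
The state is a dict: "time": time; "joint_pos": joint angles; "joint_vel": joint speeds; "joint_efforts": joint torques, N m; "tool_pos": TCP position; "tool_rot": TCP orientation; "contact_force": force on the tool from outside, world axes, zero at the start; "ft_torque": the same for the moment, N m; "gripper_width": opening from 0.0 (shut) to 1.0 (fully open); "grasp_force": force on a finger pad.
Only numpy, scipy, OpenCV 4.12 (cv2) and the standard library are available. Lean on these libraries where they do the work, as an engineer would, in place of code of your own. Each camera call takes 0.05 s, during which the arm holds its last target. There are 200 camera calls.

### The job

Three steel trays on the bench each already hold one kind of thing: a specimen jar, a dropping bottle or a marker pen. Put the two stray jars, the stray bottle and the stray marker from the bench into the tray that holds their own kind, jars and bottle standing upright on the tray floor and the marker lying flat on it, clear of the walls. Set everything down without dropping it or knocking anything over, and leave what is already in the trays upright or flat in its tray.

Things in the scene. Friction and masses are not known exactly. Their poses are not given: they have to be found in the camera images.
- jar_tray: fixed open steel tray 148 (own x) x 198 (own y) x 18 mm high; walls and floor 4 mm, inside 140 x 190 mm, floor 4 mm above the bench. Origin: centre of underside, z up, yaw within 0.12 rad of world. The three trays are alike and change places; this is the one that holds a jar, which stands near the +y end (own y about 60 mm): room for two more in a row along y.
- bottle_tray: fixed open steel tray 148 (own x) x 198 (own y) x 18 mm high; walls and floor 4 mm, inside 140 x 190 mm, floor 4 mm above the bench. Origin: centre of underside, z up, yaw within 0.12 rad of world. The three trays are alike and change places; this is the one that holds a dropping bottle, standing near the lengthwise centre line, anywhere from own y -60 to +60 mm.
- marker_tray: fixed open steel tray 148 (own x) x 198 (own y) x 18 mm high; walls and floor 4 mm, inside 140 x 190 mm, floor 4 mm above the bench. Origin: centre of underside, z up, yaw within 0.12 rad of world. The three trays are alike and change places; this is the one that holds a marker, lying along y at about own x +38 mm (far side).
- tray_jar: specimen jar with a white screw lid, upright: body 47 mm diameter, lid 52 mm diameter from 50 to 62 mm height, total 62 mm; about 35 g. Take it round the lid or body from above. Origin: centre of its underside, z up. Loose; stands in jar_tray from the start and stays there.
- tray_bottle: dropping bottle, dark red, upright: round body 42 mm diameter, straight from the foot to at least 55 mm height, then a shoulder, a black collar and a slim rubber bulb, total 99 mm high; about 80 g. Origin: centre of its underside, z up. Loose; stands in bottle_tray from the start and stays there.
- tray_marker: marker pen lying flat: about 135 mm long along its own y, 17 mm across its own x, 16 mm high; origin: middle of its length on its underside (8 mm below the axis); round, but it does not roll by itself; about 15 g. Loose; lies in marker_tray from the start and stays there.
- stray_jar_1: specimen jar with a white screw lid, upright: body 47 mm diameter, lid 52 mm diameter from 50 to 62 mm height, total 62 mm; about 35 g. Take it round the lid or body from above. Origin: centre of its underside, z up. Stands loose on the bench in front of the trays; belongs in jar_tray.
- stray_jar_2: specimen jar with a white screw lid, upright: body 47 mm diameter, lid 52 mm diameter from 50 to 62 mm height, total 62 mm; about 35 g. Take it round the lid or body from above. Origin: centre of its underside, z up. The twin of stray_jar_1, also loose on the bench; belongs in jar_tray.
- stray_bottle: dropping bottle, dark red, upright: round body 42 mm diameter, straight from the foot to at least 55 mm height, then a shoulder, a black collar and a slim rubber bulb, total 99 mm high; about 80 g. Origin: centre of its underside, z up. Stands loose on the bench in front of the trays; belongs in bottle_tray.
- stray_marker: marker pen lying flat: about 135 mm long along its own y, 17 mm across its own x, 16 mm high; origin: middle of its length on its underside (8 mm below the axis); round, but it does not roll by itself; about 15 g. Lies loose on the bench in front of the trays, its length within about 0.5 rad of world y; belongs in marker_tray.
Not all that is in view belongs to the job. What is shaped like the stray_bottle but turquoise is not meant.

How it is judged:
By the outcome, as a careful person would: the job done as asked, in the order asked, and still so for the second after the job is handed in, with the robot touching nothing.
It also fails if it takes over 115 s, if anything falls off the work surface, if the arm or the gripper's body presses on something with over 40 N, if the wrist force passes 120 N, or if a joint passes its speed limit or range.

## Working session

There is one attempt and no reset: what is moved stays moved. The work goes in short steps, Python scripts to look and compute and a tool call to move; the robot and the scene stay as the last step left them, time stands still between calls to the robot, and variables do not carry over. Pictures are saved under pics/ and viewed, at most 14 in all, crops included, and the job is handed in when it is done.

Besides the shell and the picture viewer there is one more tool, called after ">>>" as a command line: name --pt "numbers of a row" for each row, then --argument value for the rest. move_arm: Moves the arm, as the interface text tells. Its arguments: {"type":"object","properties":{"rows":{"type":"array","items":{"type":"array","items":{"type":"number"}}}},"required":["rows"]}

```bash
mkdir -p pics; python3 - <<'E'
from plant import manip
import cv2
print(manip.state(), manip.tip_reach)
for n in("top","side"):
    f=manip.grab_frame(n); cv2.imwrite(f"pics/{n}0.png",f["img"]); print(n,f["mtx"].tolist(),f["R"].tolist(),f["t"])
E
```

```text
{'time': 0.0, 'joint_pos': array([ 1.13802176e+00,  5.33579431e-02,  1.61426434e+00,  5.14646018e-06,
        1.47601092e+00, -1.18978712e-01]), 'joint_vel': array([-0.00143512, -0.0012003 ,  0.00042456,  0.00051013,  0.00079781,
        0.00028127]), 'joint_efforts': array([ 4.78636084e-04, -3.93655729e+01, -3.70189083e+01, -1.59511819e-04,
        6.89987792e-03, -1.56585077e-05]), 'tool_pos': array([0.19266254, 0.59395973, 0.24908003]), 'tool_rot': array([-2.80376759e-04,  1.56255154e-01,  9.87716197e-01, -9.80993651e-04]), 'contact_force': array([ 0.28242424,  0.3278592 , -0.71962386]), 'ft_torque': array([-0.01452746, -0.01389168,  0.04142899]), 'grasp_force': 0.0, 'gripper_width': 0.9985281617907866} 0.019
top [[537.0467106724012, 0.0, 274.67988470785957], [0.0, 537.0467106724012, 213.06658079315048], [0.0, 0.0, 1.0]] [[-0.02905209039577708, -0.9995745332457179, 0.002593941063560677], [-0.9869335708787211, 0.02827304153088804, -0.15862774598149357], [0.15848691654585298, -0.0071685151320415984, -0.9873350544139461]] [0.04625872 0.53879504 1.42675893]
side [[457.58236082437105, 0.0, 277.7280847515161], [0.0, 457.58236082437105, 210.0230394493927], [0.0, 0.0, 1.0]] [[0.8808225568480089, -0.4733517239621789, 0.009474638239518478], [-0.21745266330462232, -0.422254668078996, -0.8800087127450635], [0.42055435150461024, 0.7730712390896005, -0.47486302943375863]] [-0.44230033  0.14037192  1.11697971]
```

View pics/top0.png

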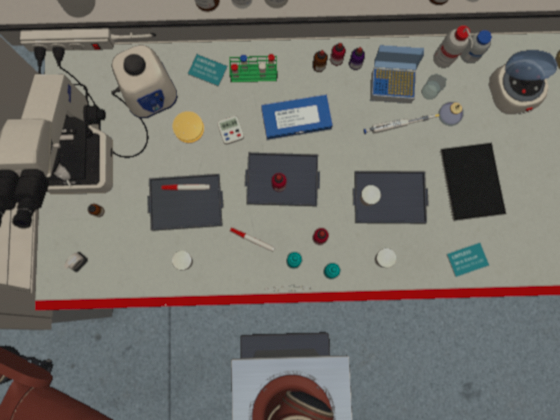

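View pics/side0.png

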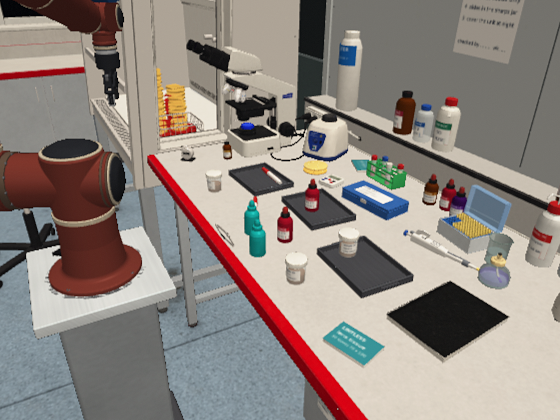

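The top picture shows marker_tray at about (185,203), bottle_tray at (283,180) and jar_tray at (390,197).

| Wanted | Chosen (pixel) | Could be mistaken for it |
|---|---|---|
| Jars | (182,260), (387,258) | yellow dish (188,127), tray jar (371,194) |
| Bottle | red (321,236) | turquoise (294,260) and (332,271), rear bottles (320–358,55), tray bottle (279,181) |
| Marker | (252,240) | tray marker (186,187), pipette (410,123) |

Next I'll check these in a close crop and measure.

```bash
cat > h.py <<'E'
from plant import manip
import cv2, numpy as np
def w(f,u,v,z):
    d=f["R"].T@np.linalg.inv(f["mtx"])@np.array([u,v,1.]); c=-f["R"].T@f["t"]
    return c+d*(z-c[2])/d[2]
def px(f,X):
    p=f["mtx"]@(f["R"]@np.array(X,float)+f["t"]); return p[:2]/p[2]
E
python3 - <<'E'
from h import *
f=manip.grab_frame("top"); s=manip.grab_frame("side")
im=f["img"]; cv2.imwrite("pics/topcrop.png",cv2.resize(im[140:290,140:440],(800,400),interpolation=cv2.INTER_CUBIC))
cv2.imwrite("pics/sidecrop.png",cv2.resize(s["img"][150:300,190:390],(800,600),interpolation=cv2.INTER_CUBIC))
I=im.astype(int); b,g,r=I[...,0],I[...,1],I[...,2]
hsv=cv2.cvtColor(im,cv2.COLOR_BGR2HSV)
def comps(m,name,z,amin=15):
    n,l,st,c=cv2.connectedComponentsWithStats(m.astype(np.uint8))
    for i in range(1,n):
        x,y=c[i]
        if st[i,4]>amin and 140<x<440 and 150<y<285:
            ys,xs=np.nonzero(l==i); R=cv2.minAreaRect(np.c_[xs,ys].astype(np.float32))
            print(name,st[i].tolist(),c[i].round(1),w(f,x,y,z)[:2].round(4),[np.round(q,1) for q in R])
            if name=="tray": print([w(f,*p,.018)[:2].round(3).tolist() for p in cv2.boxPoints(R)])
comps((r-b>60)&(r-g>60),"red",.05)
comps((g-r>50),"turq",.09)
comps((np.minimum(np.minimum(b,g),r)>200),"white",.062)
comps(cv2.morphologyEx(((np.maximum(np.maximum(b,g),r)<95)).astype(np.uint8),cv2.MORPH_OPEN,np.ones((5,5))),"tray",.018,500)
print(I[230,300],I[260,182])
E
```

```text
red [273, 175, 13, 12, 52] [279.8 181.7] [0.6256 0.0143] [array([279.2, 181. ]), array([10.2, 12.6]), np.float64(78.7)]
red [161, 185, 16, 5, 72] [169.2 186.9] [0.6196 0.3178] [array([168.5, 187. ]), array([ 4., 15.]), np.float64(90.0)]
red [231, 228, 14, 9, 57] [237.7 232. ] [0.4897 0.1324] [array([237.3, 231.9]), array([14.8,  4. ]), np.float64(26.6)]
red [315, 230, 13, 12, 52] [320.4 236.8] [ 0.4703 -0.091 ] [array([320.9, 235.8]), array([12.3, 10.6]), np.float64(6.3)]
turq [288, 252, 14, 15, 161] [294.1 259.3] [ 0.4086 -0.016 ] [array([294.5, 259. ]), array([14., 13.]), np.float64(90.0)]
turq [325, 264, 15, 14, 167] [332.1 270.3] [ 0.3773 -0.1139] [array([332. , 270.5]), array([13., 14.]), np.float64(90.0)]
tray [245, 153, 75, 53, 3611] [282.1 179. ] [0.6403 0.0069] [array([282., 179.]), array([74.1, 51.6]), np.float64(1.6)]
[[0.573, 0.115], [0.721, 0.108], [0.709, -0.102], [0.561, -0.092]]
tray [353, 171, 75, 53, 3428] [391.7 197.1] [ 0.5796 -0.2981] [array([390., 197.]), array([52., 74.]), np.float64(90.0)]
[[0.658, -0.194], [0.652, -0.403], [0.504, -0.392], [0.51, -0.186]]
tray [148, 174, 75, 57, 3493] [184.9 203.2] [0.5791 0.2801] [array([184.9, 201.9]), array([52.2, 75. ]), np.float64(86.2)]
[[0.653, 0.39], [0.661, 0.18], [0.513, 0.172], [0.505, 0.379]]
[139 152 153] [162 179 177]
```

View pics/topcrop.png

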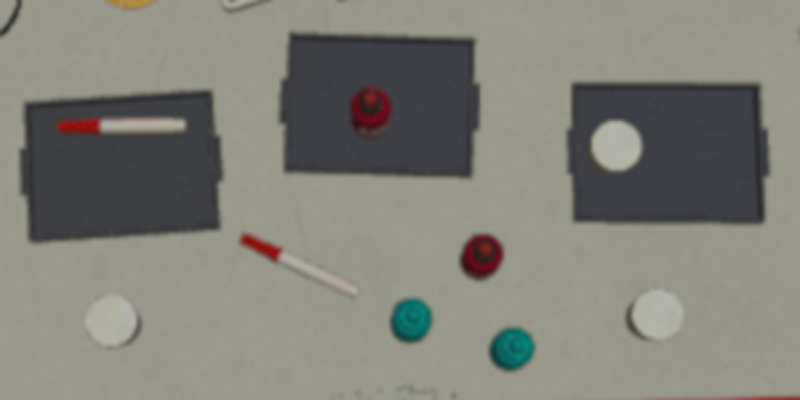

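View pics/sidecrop.png

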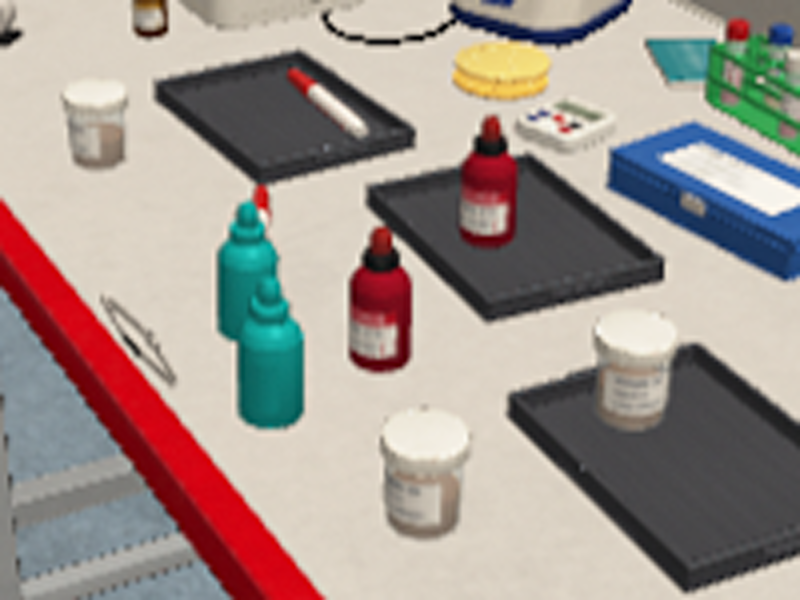

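Both crops confirm the choice. In the top crop the stray jars are at (112,321) and (657,315), the stray red bottle is at (482,256), and the marker runs (242,238)–(356,293). Turquoise bottles stand beside the red one.

```bash
python3 - <<'E'
from h import *
f=manip.grab_frame("top"); s=manip.grab_frame("side")
print("cam",-f["R"].T@f["t"],-s["R"].T@s["t"])
c=lambda X,Y,z:w(f,140+(X+.5)/2.6667-.5,140+(Y+.5)/2.6667-.5,z)
P={"jL":c(112,321,.062),"jR":c(657,315,.062),"jT":c(616,146,.062),"sbBulb":c(485,245,.095),"tbBulb":c(371,97,.095),"tq1bulb":c(411,313,.095),"tq2bulb":c(514,340,.095),"m0":c(242,238,.008),"m1":c(356,293,.008),"tm0":c(58,127,.012),"tm1":c(186,125,.012)}
for k,p in P.items():
    b=p.copy();b[2]=0
    sc=lambda q:((q-[190,150])*4).round(0)
    print(k,p.round(4),"side top",sc(px(s,p)),"foot",sc(px(s,b)))
T={"jar":[(573,84),(760,84),(764,221),(574,221)],"bot":[(290,34),(474,40),(471,176),(285,171)],"mark":[(25,103),(212,93),(219,229),(30,241)]}
for k,q in T.items():
    W=np.array([c(*a,.018)[:2] for a in q]); d=(W[0]-W[1]+W[3]-W[2])/2; e=(W[0]-W[3]+W[1]-W[2])/2
    print(k,W.mean(0).round(4),"len",np.linalg.norm(d).round(4),np.linalg.norm(e).round(4),"yaw",np.arctan2(-d[0],d[1]).round(3),np.arctan2(e[1],e[0]).round(3))
m=P["m0"]-P["m1"];print("marker",(P["m0"]+P["m1"])/2,np.linalg.norm(m),np.arctan2(-m[0],m[1]))
E
```

```text
cam [0.30697621 0.04123341 1.49403695] [-0.04963832 -1.01359581  0.65813152]
jL [0.4173 0.282  0.062 ] side top [94. 87.] foot [ 99. 156.]
jR [ 0.4076 -0.2625  0.062 ] side top [423. 427.] foot [420. 514.]
jT [ 0.5806 -0.2314  0.062 ] side top [636. 331.] foot [628. 413.]
sbBulb [ 0.4789 -0.0905  0.095 ] side top [386. 226.] foot [384. 349.]
tbBulb [0.6312 0.0172 0.095 ] side top [495. 121.] foot [489. 235.]
tq1bulb [ 0.4141 -0.0154  0.095 ] side top [248. 200.] foot [250. 321.]
tq2bulb [ 0.385  -0.1147  0.095 ] side top [274. 274.] foot [276. 402.]
m0 [0.5042 0.1551 0.008 ] side top [260. 187.] foot [261. 196.]
m1 [0.4432 0.0376 0.008 ] side top [255. 269.] foot [255. 279.]
tm0 [0.6274 0.347  0.012 ] side top [291.  70.] foot [291.  82.]
tm1 [0.6257 0.212  0.012 ] side top [361. 126.] foot [361. 139.]
jar [ 0.5811 -0.2937] len 0.198 0.1464 yaw -0.029 -0.045
bot [0.6404 0.0066] len 0.1952 0.1474 yaw -0.059 -0.06
mark [0.5825 0.2791] len 0.1968 0.1461 yaw 0.031 0.04
marker [0.47372488 0.09631976 0.008     ] 0.13242229270997194 -0.47903337517199535
```

The measurements agree in both views and with the given sizes. Next is a short planner that turns targets into tool-axis moves.

```bash
cat > plan.py <<'E'
import sys
from h import *
from scipy.spatial.transform import Rotation as Ro
def plan(*targets):
    s=manip.state(); p=s["tool_pos"]; R=Ro.from_quat(s["tool_rot"],scalar_first=True).as_matrix()
    print("t",round(s["time"],2),"tcp",p.round(4),"yaw y",np.degrees(np.arctan2(R[1,1],R[0,1])).round(1),"tilt",R[:,2].round(4),"w",round(s["gripper_width"],3),"F",s["contact_force"].round(1))
    for x,y,z,a in targets:
        # levelled target, tool y along +-(cos a, sin a), nearest half turn
        th=np.degrees(np.arctan2(R[1,1],R[0,1])); d=(np.degrees(a)-th+90)%180-90; b=np.radians(th+d)
        R2=np.c_[[np.sin(b),-np.cos(b),0],[np.cos(b),np.sin(b),0],[0,0,-1]]
        rv=Ro.from_matrix(R.T@R2).as_rotvec(degrees=True)
        print("turn deg",rv.round(2),"then shift cm",(R2.T@(np.array([x,y,z])-p)*100).round(2))
        p=np.array([x,y,z]);R=R2
if __name__=="__main__": plan(*[tuple(map(float,a.split(","))) for a in sys.argv[1:]])
E
python3 plan.py .417,.282,.18,0 .417,.282,.056,0 .417,.282,.19,-.035 .579,-.357,.19,-.035
```

```text
t 0.3 tcp [0.1928 0.5943 0.2498] yaw y 72.0 tilt [-3.e-04 -7.e-04 -1.e+00] w 0.999 F [ 0.1 -0.3  0.3]Traceback (most recent call last):
  File "plan.py", line 14, in <module>
    if __name__=="__main__": plan(*[tuple(map(float,a.split(","))) for a in sys.argv[1:]])
                             ~~~~^^^^^^^^^^^^^^^^^^^^^^^^^^^^^^^^^^^^^^^^^^^^^^^^^^^^^^^^^
  File "plan.py", line 11, in plan
    rv=Ro.from_matrix(R.T@R2).as_rotvec(degrees=True)
       ~~~~~~~~~~~~~~^^^^^^^^
  File "scipy/spatial/transform/_rotation.pyx", line 1143, in scipy.spatial.transform._rotation.Rotation.from_matrix
ValueError: Non-positive determinant (left-handed or null coordinate frame) in rotation matrix 0: [[-3.08660278e-01 -9.51172344e-01 -6.77954886e-05]
 [-9.51172070e-01  3.08660133e-01  7.84299807e-04]
 [ 7.25078522e-04 -3.06567371e-04  9.99999690e-01]].
```

```bash
sed -i 's/\[np.sin(b),-np.cos(b),0\]/[-np.sin(b),np.cos(b),0]/' plan.py
python3 plan.py .417,.282,.18,0 .417,.282,.056,0 .417,.282,.19,-.035 .579,-.357,.19,-.035
```

```text
t 0.3 tcp [0.1928 0.5943 0.2498] yaw y 72.0 tilt [-3.e-04 -7.e-04 -1.e+00] w 0.999 F [ 0.1 -0.3  0.3]
turn deg [-4.000e-02  2.000e-02  7.202e+01] then shift cm [-31.23  22.42   6.98]
turn deg [0. 0. 0.] then shift cm [ 0.   0.  12.4]
turn deg [0.   0.   2.01] then shift cm [  0.    0.  -13.4]
turn deg [0. 0. 0.] then shift cm [-63.29  18.43   0.  ]
```

>>> move_arm --pt "0 0 0 0 0 6 1" --pt "0 0 0 0 0 6 1" --pt "0 0 0 0 0 6 1" --pt "0 0 0 0 0 6 1" --pt "0 0 0 0 0 6 1" --pt "0 0 0 0 0 6 1" --pt "0 0 0 0 0 6 1" --pt "0 0 0 0 0 6 1" --pt "0 0 0 0 0 6 1" --pt "0 0 0 0 0 6 1" --pt "0 0 0 0 0 6 1" --pt "0 0 0 0 0 6 1" --pt "-3 2.2 0 0 0 0 1" --pt "-3 2.2 0 0 0 0 1" --pt "-3 2.2 0 0 0 0 1" --pt "-3 2.2 0 0 0 0 1" --pt "-3 2.2 0 0 0 0 1" --pt "-3 2.2 0 0 0 0 1" --pt "-3 2.2 0 0 0 0 1" --pt "-3 2.2 0 0 0 0 1"

```text
time: 1.97
tool_pos: [0.3697, 0.353, 0.2505]
tool_rot: [0.0, 0.707, 0.707, 0.0]
contact_force: [0.1, 0.1, 0.2]
gripper_width: 1.001
grasp_force: 0.0
```

```bash
python3 plan.py .417,.282,.18,0 .417,.282,.056,0
```

```text
t 1.97 tcp [0.3697 0.353  0.2505] yaw y 0.0 tilt [ 5.e-04  3.e-04 -1.e+00] w 1.001 F [0.1 0.1 0.2]
turn deg [ 0.03 -0.02  0.04] then shift cm [-7.1   4.73  7.05]
turn deg [0. 0. 0.] then shift cm [ 0.   0.  12.4]
```

>>> move_arm --pt "-2.4 1.6 2.3 0 0 0 1" --pt "-2.4 1.6 2.3 0 0 0 1" --pt "-2.3 1.5 2.4 0 0 0 1" --pt "0 0 0 0 0 0 1" --pt "0 0 2 0 0 0 1" --pt "0 0 2 0 0 0 1" --pt "0 0 2 0 0 0 1" --pt "0 0 2 0 0 0 1" --pt "0 0 2 0 0 0 1" --pt "0 0 1.4 0 0 0 1" --pt "0 0 1 0 0 0 1" --pt "0 0 0 0 0 0 1" --pt "0 0 0 0 0 0 0" --pt "0 0 0 0 0 0 0" --pt "0 0 0 0 0 0 -1" --pt "0 0 0 0 0 0 -1" --pt "0 0 0 0 0 0 -1" --pt "0 0 0 0 0 0 -1" --pt "0 0 0 0 0 0 -1"

```text
time: 3.55
tool_pos: [0.4173, 0.2843, 0.0583]
tool_rot: [0.0, 0.707, 0.707, 0.002]
contact_force: [-0.5, 0.1, 5.6]
gripper_width: 0.587
grasp_force: 62.3
```

>>> move_arm --pt "0 0 -0.5 0 0 0 -1" --pt "0 0 -1 0 0 0 -1" --pt "0 0 -2 0 0 0 -1" --pt "0 0 -2 0 0 0 -1" --pt "0 0 -2 0 0 0 -1" --pt "0 0 -2 0 0 0 -1" --pt "0 0 -2 0 0 0 -1" --pt "0 0 -1.5 0 0 0 -1" --pt "0 0 0 0 0 2 -1"

```text
time: 4.3
tool_pos: [0.4179, 0.2844, 0.1914]
tool_rot: [0.001, 0.719, 0.695, 0.004]
contact_force: [0.3, -0.4, -0.5]
gripper_width: 0.588
grasp_force: 62.1
```

```bash
python3 plan.py .579,-.357,.19,-.035 .579,-.357,.064,-.035
```

```text
t 4.3 tcp [0.4179 0.2844 0.1914] yaw y -2.0 tilt [ 0.0068  0.0033 -1.    ] w 0.588 F [ 0.3 -0.4 -0.5]
turn deg [ 0.39 -0.2  -0.01] then shift cm [-63.54  18.35   0.14]
turn deg [0. 0. 0.] then shift cm [ 0.   0.  12.6]
```

>>> move_arm --pt "-1.6 0.5 0 0 0 0 -1" --pt "-3.4 1 0 0 0 0 -1" --pt "-3.4 1 0 0 0 0 -1" --pt "-3.4 1 0 0 0 0 -1" --pt "-3.4 1 0 0 0 0 -1" --pt "-3.4 1 0 0 0 0 -1" --pt "-3.4 1 0 0 0 0 -1" --pt "-3.4 1 0 0 0 0 -1" --pt "-3.4 1 0 0 0 0 -1" --pt "-3.4 1 0 0 0 0 -1" --pt "-3.4 1 0 0 0 0 -1" --pt "-3.4 1 0 0 0 0 -1" --pt "-3.4 1 0 0 0 0 -1" --pt "-3.4 1 0 0 0 0 -1" --pt "-3.4 1 0 0 0 0 -1" --pt "-3.4 1 0 0 0 0 -1" --pt "-3.4 1 0 0 0 0 -1" --pt "-3.4 1 0 0 0 0 -1" --pt "-3.4 0.9 0 0 0 0 -1" --pt "0 0 0 0 0 0 -1"

```text
time: 5.97
tool_pos: [0.5782, -0.3561, 0.1866]
tool_rot: [0.001, 0.721, 0.693, -0.001]
contact_force: [-1.1, 0.4, 0.7]
gripper_width: 0.584
grasp_force: 62.2
```

```bash
python3 plan.py .579,-.357,.07,-.035 .579,-.357,.0635,-.035
```

```text
t 5.97 tcp [ 0.5782 -0.3561  0.1866] yaw y -2.2 tilt [ 5.0e-04 -2.9e-03 -1.0e+00] w 0.584 F [-1.1  0.4  0.7]
turn deg [ 0.03  0.16 -0.23] then shift cm [-0.09  0.08 11.66]
turn deg [0. 0. 0.] then shift cm [0.   0.   0.65]
```

>>> move_arm --pt "-0.1 0.1 1 0 0 0 -1" --pt "0 0 2 0 0 0 -1" --pt "0 0 2 0 0 0 -1" --pt "0 0 2 0 0 0 -1" --pt "0 0 2 0 0 0 -1" --pt "0 0 1.5 0 0 0 -1" --pt "0 0 1 0 0 0 -1" --pt "0 0 0.5 0 0 0 -1" --pt "0 0 0 0 0 0 -1" --pt "0 0 0 0 0 0 -1"

```text
time: 6.8
tool_pos: [0.5796, -0.3515, 0.0671]
tool_rot: [0.001, 0.719, 0.695, 0.0]
contact_force: [0.9, -1.1, -0.2]
gripper_width: 0.582
grasp_force: 62.2
```

```bash
python3 plan.py; python3 - <<'E'
from h import *
s=manip.grab_frame("side")["img"]; cv2.imwrite("pics/s1.png",cv2.resize(s[190:330,290:440],(600,560),interpolation=cv2.INTER_CUBIC))
E
```

```text
t 6.8 tcp [ 0.5796 -0.3515  0.0671] yaw y -2.0 tilt [ 8.e-04 -6.e-04 -1.e+00] w 0.582 F [ 0.9 -1.1 -0.2]
```

View pics/s1.png

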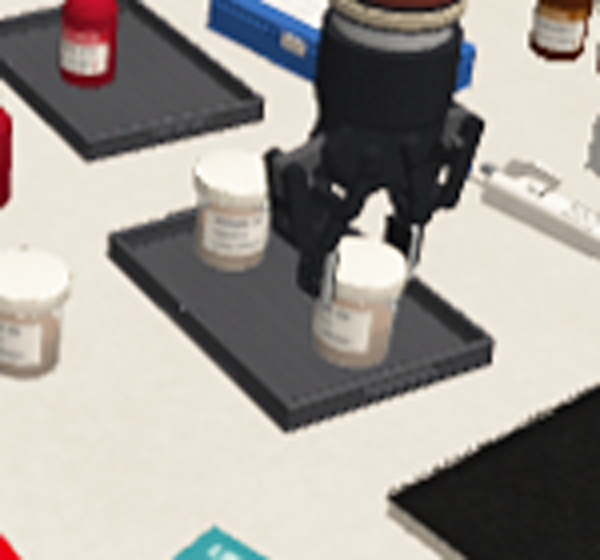

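The jar is held upright in the side crop at about (360,300), just over the free −y end of the tray. I'll lower it in small steps.

>>> move_arm --pt "-0.2 0 0.1 0 0 0 -1" --pt "-0.2 0 0.1 0 0 0 -1" --pt "0 0 0.1 0 0 0 -1" --pt "0 0 0 0 0 0 -1" --pt "0 0 0 0 0 0 -1"

```text
time: 7.27
tool_pos: [0.579, -0.3556, 0.0634]
tool_rot: [0.0, 0.719, 0.695, 0.0]
contact_force: [0.2, 0.1, -0.4]
gripper_width: 0.581
grasp_force: 62.2
```

>>> move_arm --pt "0 0 0.1 0 0 0 -1" --pt "0 0 0 0 0 0 -1" --pt "0 0 0 0 0 0 -1"

```text
time: 7.52
tool_pos: [0.5792, -0.3555, 0.0624]
tool_rot: [0.0, 0.719, 0.695, 0.0]
contact_force: [0.6, 0.3, 0.5]
gripper_width: 0.582
grasp_force: 62.3
```

>>> move_arm --pt "0 0 0.1 0 0 0 -1" --pt "0 0 0 0 0 0 -1" --pt "0 0 0 0 0 0 -1"

```text
time: 7.77
tool_pos: [0.5792, -0.3557, 0.0624]
tool_rot: [0.0, 0.719, 0.695, -0.0]
contact_force: [-2.0, 0.2, 5.4]
gripper_width: 0.585
grasp_force: 62.7
```

>>> move_arm --pt "0 0 -0.05 0 0 0 0.5" --pt "0 0 0 0 0 0 0.7" --pt "0 0 0 0 0 0 1" --pt "0 0 0 0 0 0 1" --pt "0 0 0 0 0 0 1" --pt "0 0 -1 0 0 0 1" --pt "0 0 -2 0 0 0 1" --pt "0 0 -3 0 0 0 1" --pt "0 0 -3 0 0 0 1" --pt "0 0 -3 0 0 0 1" --pt "0 0 0 0 0 0 1"

```text
time: 8.68
tool_pos: [0.5823, -0.3579, 0.1917]
tool_rot: [0.007, 0.719, 0.695, 0.001]
contact_force: [0.4, -1.1, 1.7]
gripper_width: 0.996
grasp_force: 0.0
```

```bash
python3 plan.py .408,-.2625,.18,-.035 .408,-.2625,.057,-.035
```

```text
t 8.68 tcp [ 0.5823 -0.3579  0.1917] yaw y -2.0 tilt [ 0.0111 -0.0086 -0.9999] w 0.996 F [ 0.4 -1.1  1.7]
turn deg [0.65 0.47 0.03] then shift cm [  8.92 -17.75   1.17]
turn deg [0. 0. 0.] then shift cm [ 0.   0.  12.3]
```

>>> move_arm --pt "1.4 -2.9 0 0 0 0 1" --pt "1.4 -2.9 0 0 0 0 1" --pt "1.5 -2.9 0 0 0 0 1" --pt "1.5 -2.9 0 0 0 0 1" --pt "1.5 -2.9 0 0 0 0 1" --pt "1.4 -2.9 0 0 0 0 1" --pt "0 0 0 0 0 0 1" --pt "0 0 0 0 0 0 1" --pt "0 0 0 0 0 0 1"

```text
time: 9.43
tool_pos: [0.4087, -0.263, 0.1829]
tool_rot: [0.001, 0.719, 0.695, 0.0]
contact_force: [0.2, -0.5, 0.3]
gripper_width: 0.999
grasp_force: 0.0
```

```bash
python3 plan.py .408,-.2625,.057,-.035
```

```text
t 9.43 tcp [ 0.4087 -0.263   0.1829] yaw y -2.0 tilt [ 0.0019 -0.0015 -1.    ] w 0.999 F [ 0.2 -0.5  0.3]
turn deg [0.11 0.08 0.02] then shift cm [ 0.05 -0.07 12.59]
```

>>> move_arm --pt "0 -0.1 1 0 0 0 1" --pt "0 0 2 0 0 0 1" --pt "0 0 2 0 0 0 1" --pt "0 0 2 0 0 0 1" --pt "0 0 2 0 0 0 1" --pt "0 0 2 0 0 0 1" --pt "0 0 1 0 0 0 1" --pt "0 0 0.5 0 0 0 1" --pt "0 0 0 0 0 0 1" --pt "0 0 0 0 0 0 0" --pt "0 0 0 0 0 0 0" --pt "0 0 0 0 0 0 -1" --pt "0 0 0 0 0 0 -1" --pt "0 0 0 0 0 0 -1" --pt "0 0 0 0 0 0 -1" --pt "0 0 0 0 0 0 -1"

```text
time: 10.77
tool_pos: [0.4082, -0.2635, 0.0587]
tool_rot: [0.002, 0.719, 0.695, 0.0]
contact_force: [-1.0, 0.0, 6.4]
gripper_width: 0.58
grasp_force: 62.2
```

```bash
python3 plan.py .408,-.2625,.19,-.035 .581,-.2945,.19,-.035
```

```text
t 10.77 tcp [ 0.4082 -0.2635  0.0587] yaw y -2.0 tilt [ 0.0024 -0.0024 -1.    ] w 0.58 F [-1.   0.   6.4]
turn deg [0.14 0.13 0.03] then shift cm [  0.1   -0.02 -13.13]
turn deg [0. 0. 0.] then shift cm [-2.59 17.4   0.  ]
```

>>> move_arm --pt "0 0 -0.5 0 0 0 -1" --pt "0 0 -1.5 0 0 0 -1" --pt "0 0 -2 0 0 0 -1" --pt "0 0 -3 0 0 0 -1" --pt "0 0 -3 0 0 0 -1" --pt "0 0 -2 0 0 0 -1" --pt "0 0 -1 0 0 0 -1" --pt "-0.3 2 0 0 0 0 -1" --pt "-0.4 2.5 0 0 0 0 -1" --pt "-0.4 2.5 0 0 0 0 -1" --pt "-0.4 2.5 0 0 0 0 -1" --pt "-0.4 2.5 0 0 0 0 -1" --pt "-0.4 2.5 0 0 0 0 -1" --pt "-0.2 2 0 0 0 0 -1" --pt "0 1 0 0 0 0 -1" --pt "0 0 0 0 0 0 -1" --pt "0 0 0 0 0 0 -1" --pt "0 0 0 0 0 0 -1"

```text
time: 12.27
tool_pos: [0.5801, -0.2932, 0.1862]
tool_rot: [-0.001, 0.719, 0.695, -0.0]
contact_force: [-0.5, -0.6, -0.3]
gripper_width: 0.584
grasp_force: 62.2
```

```bash
python3 plan.py .581,-.2945,.0655,-.035
```

```text
t 12.27 tcp [ 0.5801 -0.2932  0.1862] yaw y -2.0 tilt [-1.4e-03  7.0e-04 -1.0e+00] w 0.584 F [-0.5 -0.6 -0.3]
turn deg [-0.08 -0.03  0.01] then shift cm [-0.13  0.1  12.07]
```

>>> move_arm --pt "-0.1 0.1 1 0 0 0 -1" --pt "0 0 2 0 0 0 -1" --pt "0 0 2 0 0 0 -1" --pt "0 0 2 0 0 0 -1" --pt "0 0 2 0 0 0 -1" --pt "0 0 1.5 0 0 0 -1" --pt "0 0 1 0 0 0 -1" --pt "0 0 0.5 0 0 0 -1" --pt "0 0 0 0 0 0 -1" --pt "0 0 0 0 0 0 -1" --pt "0 0 0 0 0 0 -1"

```text
time: 13.18
tool_pos: [0.583, -0.2951, 0.0684]
tool_rot: [0.001, 0.719, 0.695, 0.0]
contact_force: [0.1, -0.3, -0.5]
gripper_width: 0.584
grasp_force: 62.2
```

>>> move_arm --pt "0 -0.1 0.2 0 0 0 -1" --pt "0 0 0.2 0 0 0 -1" --pt "0 0 0.1 0 0 0 -1" --pt "0 0 0.1 0 0 0 -1" --pt "0 0 0 0 0 0 -1" --pt "0 0 0 0 0 0 -1"

```text
time: 13.68
tool_pos: [0.5816, -0.2949, 0.0627]
tool_rot: [0.0, 0.719, 0.695, -0.0]
contact_force: [-2.9, 1.5, 7.9]
gripper_width: 0.589
grasp_force: 62.8
```

Contact. I'll release, rise and check.

>>> move_arm --pt "0 0 -0.05 0 0 0 0.5" --pt "0 0 0 0 0 0 0.7" --pt "0 0 0 0 0 0 1" --pt "0 0 0 0 0 0 1" --pt "0 0 0 0 0 0 1" --pt "0 0 -1 0 0 0 1" --pt "0 0 -2 0 0 0 1" --pt "0 0 -3 0 0 0 1" --pt "0 0 -3 0 0 0 1" --pt "0 0 -3 0 0 0 1" --pt "0 0 -1 0 0 0 1" --pt "0 0 0 0 0 0 1" --pt "0 0 0 0 0 0 1" --pt "0 0 0 0 0 0 1"

```text
time: 14.85
tool_pos: [0.5801, -0.2938, 0.1888]
tool_rot: [-0.002, 0.719, 0.695, -0.0]
contact_force: [-0.5, 0.6, 0.3]
gripper_width: 1.005
grasp_force: 0.0
```

```bash
python3 - <<'E'
from h import *
s=manip.grab_frame("side")["img"]; cv2.imwrite("pics/s2.png",cv2.resize(s[170:310,230:430],(800,560),interpolation=cv2.INTER_CUBIC))
f=manip.grab_frame("side")
for k,X in dict(b=(.477,-.09,.05),t=(.477,-.09,.099),f=(.477,-.09,0)).items(): print(k,((px(f,X)-[230,170])*4).round())
E
python3 plan.py .477,-.09,.2,-.3 .477,-.09,.05,-.3
```

```text
b [222. 206.]
t [224. 141.]
f [221. 270.]
t 14.95 tcp [ 0.58   -0.2937  0.1883] yaw y -2.0 tilt [-0.004   0.0026 -1.    ] w 1.005 F [ 0.4 -0.9 -0.5]
turn deg [-0.25 -0.11 15.21] then shift cm [ 16.42 -15.86  -1.17]
turn deg [ 0.  0. -0.] then shift cm [ 0.  0. 15.]
```

View pics/s2.png

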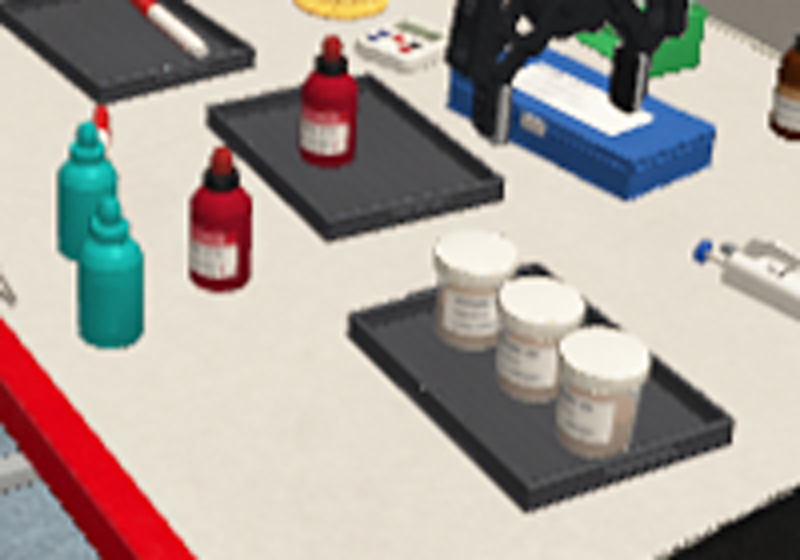

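All three jars stand upright in a row in the tray, at (475,290), (540,340) and (600,390). The stray bottle's bulb is at (222,150), as my projection predicts.

>>> move_arm --pt "0 0 -1 0 0 5 1" --pt "0 0 0 0 0 5 1" --pt "0 0 0 0 0 5 1" --pt "2 -2 0 0 0 0 1" --pt "2 -2 0 0 0 0 1" --pt "2 -2 0 0 0 0 1" --pt "2 -2 0 0 0 0 1" --pt "2 -2 0 0 0 0 1" --pt "2 -2 0 0 0 0 1" --pt "2 -2 0 0 0 0 1" --pt "2.4 -1.9 0 0 0 0 1" --pt "0 0 0 0 0 0 1" --pt "0 0 0 0 0 0 1" --pt "0 0 0 0 0 0 1"

```text
time: 16.12
tool_pos: [0.4768, -0.0914, 0.2005]
tool_rot: [-0.0, 0.804, 0.595, -0.0]
contact_force: [-0.1, 0.1, -0.1]
gripper_width: 1.002
grasp_force: 0.0
```

```bash
python3 plan.py .477,-.09,.052,-.3
```

```text
t 16.12 tcp [ 0.4768 -0.0914  0.2005] yaw y -17.0 tilt [-0.0012 -0.     -1.    ] w 1.002 F [-0.1  0.1 -0.1]
turn deg [-0.06  0.02  0.22] then shift cm [ 0.14 -0.03 14.85]
```

>>> move_arm --pt "0.1 0 2 0 0 0 1" --pt "0 0 2 0 0 0 1" --pt "0 0 2 0 0 0 1" --pt "0 0 2 0 0 0 1" --pt "0 0 2 0 0 0 1" --pt "0 0 2 0 0 0 1" --pt "0 0 1.5 0 0 0 1" --pt "0 0 0.8 0 0 0 1" --pt "0 0 0.5 0 0 0 1" --pt "0 0 0 0 0 0 1" --pt "0 0 0 0 0 0 0" --pt "0 0 0 0 0 0 0" --pt "0 0 0 0 0 0 -0.1" --pt "0 0 0 0 0 0 -1" --pt "0 0 0 0 0 0 -1" --pt "0 0 0 0 0 0 -1" --pt "0 0 0 0 0 0 -1" --pt "0 0 0 0 0 0 -1"

```text
time: 17.62
tool_pos: [0.4779, -0.0904, 0.0548]
tool_rot: [0.001, 0.804, 0.595, 0.0]
contact_force: [-3.3, 0.8, 4.8]
gripper_width: 0.474
grasp_force: 59.5
```

```bash
python3 plan.py .477,-.09,.2,-.3 .6385,-.0483,.2,-.06
```

```text
t 17.62 tcp [ 0.4779 -0.0904  0.0548] yaw y -17.0 tilt [ 1.e-03 -5.e-04 -1.e+00] w 0.474 F [-3.3  0.8  4.8]
turn deg [0.06 0.01 0.22] then shift cm [  0.02  -0.09 -14.52]
turn deg [  0.     0.   -13.75] then shift cm [ 5.13 15.87  0.  ]
```

>>> move_arm --pt "0 0 -0.5 0 0 0 -1" --pt "0 0 -1 0 0 0 -1" --pt "0 0 -2 0 0 0 -1" --pt "0 0 -3 0 0 0 -1" --pt "0 0 -3 0 0 0 -1" --pt "0 0 -3 0 0 0 -1" --pt "0 0 -2 0 0 0 -1" --pt "0 0 0 0 0 -4 -1" --pt "0 0 0 0 0 -5 -1" --pt "0 0 0 0 0 -5 -1" --pt "0.7 2.2 0 0 0 0 -1" --pt "0.7 2.2 0 0 0 0 -1" --pt "0.7 2.2 0 0 0 0 -1" --pt "0.7 2.2 0 0 0 0 -1" --pt "0.7 2.2 0 0 0 0 -1" --pt "0.7 2.2 0 0 0 0 -1" --pt "0.7 2.2 0 0 0 0 -1" --pt "0 0 0 0 0 0 -1" --pt "0 0 0 0 0 0 -1" --pt "0 0 0 0 0 0 -1"

```text
time: 19.28
tool_pos: [0.6331, -0.0494, 0.1986]
tool_rot: [-0.0, 0.725, 0.689, -0.0]
contact_force: [-0.8, 0.1, -0.7]
gripper_width: 0.47
grasp_force: 60.1
```

```bash
python3 plan.py .637,-.048,.063,-.06; python3 - <<'E'
from h import *
s=manip.grab_frame("side")["img"]; cv2.imwrite("pics/s3.png",cv2.resize(s[90:270,230:430],(660,594),interpolation=cv2.INTER_CUBIC))
E
```

```text
t 19.28 tcp [ 0.6331 -0.0494  0.1986] yaw y -3.0 tilt [-4.e-04 -1.e-04 -1.e+00] w 0.47 F [-0.8  0.1 -0.7]
turn deg [-0.02  0.01  0.46] then shift cm [ 0.16  0.38 13.56]
```

View pics/s3.png

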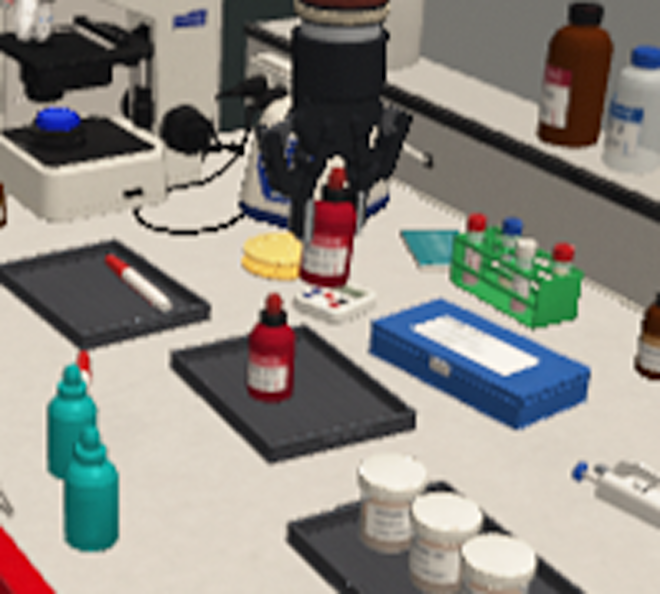

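The bottle is held over the tray with its axis at (338,175)–(325,280), a few degrees off vertical. I'll lower it gently so contact squares it up, then check.

>>> move_arm --pt "0.1 0.4 1 0 0 0 -1" --pt "0 0 2 0 0 0 -1" --pt "0 0 2 0 0 0 -1" --pt "0 0 2 0 0 0 -1" --pt "0 0 2 0 0 0 -1" --pt "0 0 2 0 0 0 -1" --pt "0 0 1 0 0 0 -1" --pt "0 0 0.8 0 0 0 -1" --pt "0 0 0.4 0 0 0 -1" --pt "0 0 0 0 0 0 -1" --pt "0 0 0 0 0 0 -1" --pt "0 0 0 0 0 0 -1"

```text
time: 20.33
tool_pos: [0.6387, -0.0487, 0.0678]
tool_rot: [0.001, 0.725, 0.688, 0.001]
contact_force: [-0.3, 0.7, 0.0]
gripper_width: 0.468
grasp_force: 60.1
```

```bash
python3 plan.py .637,-.048,.06,-.06; python3 - <<'E'
from h import *
s=manip.grab_frame("side"); print([((px(s,(.637,-.048,z))-[290,150])*6).round() for z in (.006,.105)])
cv2.imwrite("pics/s4.png",cv2.resize(s["img"][150:250,290:390],(600,600),interpolation=cv2.INTER_CUBIC))
E
```

```text
t 20.33 tcp [ 0.6387 -0.0487  0.0678] yaw y -3.0 tilt [ 2.5e-03 -5.0e-04 -1.0e+00] w 0.468 F [-0.3  0.7  0. ]
turn deg [0.14 0.02 0.46] then shift cm [ 0.06 -0.17  0.78]
[array([215., 395.]), array([228., 211.])]
```

View pics/s4.png

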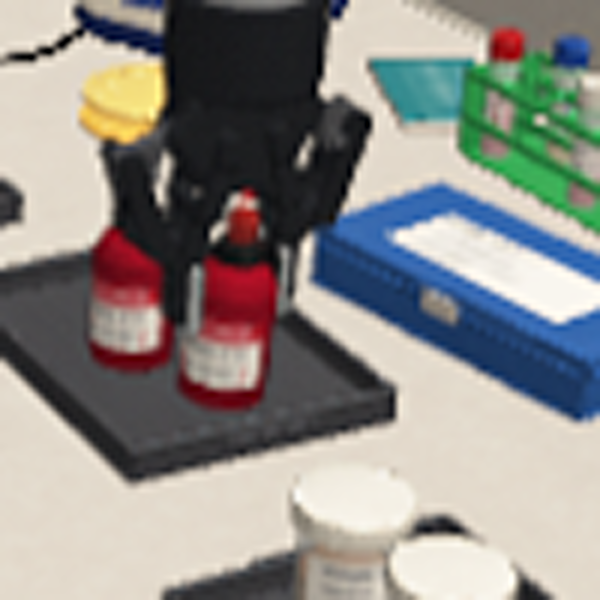

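The bottle leans about 3° more than the vertical, with the top to the right at (248,195) and the foot at (222,395). I'll lower it to contact in 1 mm steps.

>>> move_arm --pt "0 0 0.2 0 0 0 -1" --pt "0 0 0.2 0 0 0 -1" --pt "0 0 0.1 0 0 0 -1" --pt "0 0 0.1 0 0 0 -1" --pt "0 0 0 0 0 0 -1" --pt "0 0 0 0 0 0 -1"

```text
time: 20.88
tool_pos: [0.6375, -0.0485, 0.0601]
tool_rot: [-0.0, 0.725, 0.688, -0.0]
contact_force: [0.5, -0.8, -1.2]
gripper_width: 0.473
grasp_force: 60.1
```

>>> move_arm --pt "0 0 0.1 0 0 0 -1" --pt "0 0 0.1 0 0 0 -1" --pt "0 0 0 0 0 0 -1" --pt "0 0 0 0 0 0 -1"

```text
time: 21.22
tool_pos: [0.6379, -0.0485, 0.0588]
tool_rot: [0.0, 0.725, 0.689, 0.0]
contact_force: [-1.0, 0.1, 3.6]
gripper_width: 0.471
grasp_force: 60.5
```

>>> move_arm --pt "0 0 0.05 0 0 0 -1" --pt "0 0 0 0 0 0 -1" --pt "0 0 0 0 0 0 0.05" --pt "0 0 0 0 0 0 0.1" --pt "0 0 0 0 0 0 0.2" --pt "0 0 0 0 0 0 0.4" --pt "0 0 0 0 0 0 0.7" --pt "0 0 0 0 0 0 1" --pt "0 0 0 0 0 0 1" --pt "0 0 0 0 0 0 1" --pt "0 0 -1 0 0 0 1" --pt "0 0 -2 0 0 0 1" --pt "0 0 -3 0 0 0 1" --pt "0 0 -3 0 0 0 1" --pt "0 0 -3 0 0 0 1" --pt "0 0 -2 0 0 0 1" --pt "0 0 0 0 0 0 1" --pt "0 0 0 0 0 0 1"

```text
time: 22.72
tool_pos: [0.6387, -0.0487, 0.2004]
tool_rot: [0.002, 0.725, 0.688, 0.001]
contact_force: [0.2, 0.3, -0.3]
gripper_width: 0.996
grasp_force: 0.0
```

```bash
python3 plan.py .474,.096,.2,-.479; python3 - <<'E'
from h import *
s=manip.grab_frame("side")
cv2.imwrite("pics/s5.png",cv2.resize(s["img"][130:260,210:390],(720,520),interpolation=cv2.INTER_CUBIC))
E
```

```text
t 22.72 tcp [ 0.6387 -0.0487  0.2004] yaw y -3.0 tilt [ 4.3e-03 -9.0e-04 -1.0e+00] w 0.996 F [ 0.2  0.3 -0.3]
turn deg [ 2.500e-01 -2.000e-02  2.447e+01] then shift cm [  5.25 -21.28   0.04]
```

View pics/s5.png

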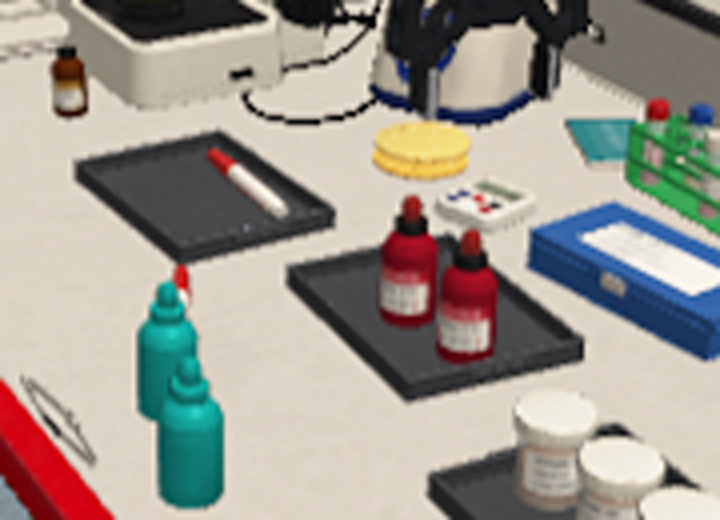

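Both bottles stand upright in the bottle tray, at (408,270) and (467,305). The marker is next.

>>> move_arm --pt "0 0 0 0 0 6 1" --pt "0 0 0 0 0 6 1" --pt "0 0 0 0 0 6 1" --pt "0 0 0 0 0 6.5 1" --pt "0.6 -2.4 0 0 0 0 1" --pt "0.6 -2.7 0 0 0 0 1" --pt "0.7 -2.7 0 0 0 0 1" --pt "0.7 -2.7 0 0 0 0 1" --pt "0.7 -2.7 0 0 0 0 1" --pt "0.7 -2.7 0 0 0 0 1" --pt "0.7 -2.7 0 0 0 0 1" --pt "0.5 -2.7 0 0 0 0 1" --pt "0 0 2 0 0 0 0.5" --pt "0 0 3 0 0 0 0.5" --pt "0 0 3 0 0 0 0.3" --pt "0 0 3 0 0 0 0.3" --pt "0 0 0 0 0 0 0.3" --pt "0 0 0 0 0 0 0.3" --pt "0 0 0 0 0 0 0.3"

```text
time: 24.35
tool_pos: [0.4729, 0.0958, 0.0883]
tool_rot: [-0.0, 0.855, 0.519, -0.0]
contact_force: [0.2, -0.3, 0.5]
gripper_width: 0.649
grasp_force: 0.0
```

```bash
python3 plan.py .4737,.0963,.022,-.479;  python3 - <<'E'
from h import *
s=manip.grab_frame("top")
cv2.imwrite("pics/t6.png",cv2.resize(s["img"][190:290,190:320],(650,500),interpolation=cv2.INTER_CUBIC))
E
```

```text
t 24.35 tcp [0.4729 0.0958 0.0883] yaw y -27.5 tilt [-1.e-04 -0.e+00 -1.e+00] w 0.649 F [ 0.2 -0.3  0.5]
turn deg [-0.    0.   -0.04] then shift cm [0.08 0.05 6.63]
```

View pics/t6.png

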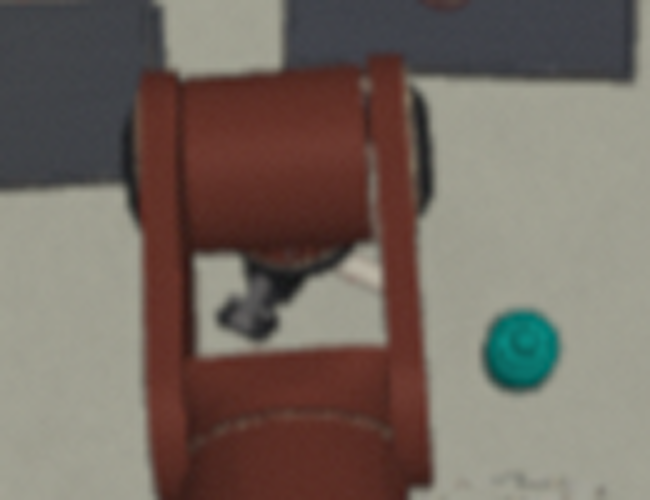

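The arm hides most of the marker; a bit of its white barrel shows at (360,272), consistent with the earlier fit. I'll go on down.

>>> move_arm --pt "0.1 0 2 0 0 0 0.3" --pt "0 0 2 0 0 0 0.3" --pt "0 0 1 0 0 0 0.3" --pt "0 0 0.8 0 0 0 0.3" --pt "0 0 0.5 0 0 0 0.3" --pt "0 0 0.2 0 0 0 0.3" --pt "0 0 0 0 0 0 0.3" --pt "0 0 0 0 0 0 0" --pt "0 0 0 0 0 0 -0.3" --pt "0 0 0 0 0 0 -0.6" --pt "0 0 0 0 0 0 -1" --pt "0 0 0 0 0 0 -1" --pt "0 0 0 0 0 0 -1" --pt "0 0 0 0 0 0 -1"

```text
time: 25.57
tool_pos: [0.4739, 0.0967, 0.0237]
tool_rot: [0.0, 0.855, 0.519, 0.001]
contact_force: [-1.4, 0.2, 6.5]
gripper_width: 0.152
grasp_force: 59.0
```

```bash
python3 plan.py .474,.096,.12,.035 .563,.279,.12,.035
```

```text
t 25.57 tcp [0.4739 0.0967 0.0237] yaw y -27.5 tilt [ 0.0015 -0.     -1.    ] w 0.152 F [-1.4  0.2  6.5]
turn deg [ 8.000e-02 -2.000e-02 -2.948e+01] then shift cm [-0.07  0.   -9.63]
turn deg [0. 0. 0.] then shift cm [17.98  9.53  0.  ]
```

>>> move_arm --pt "0 0 -0.5 0 0 0 -1" --pt "0 0 -1.5 0 0 0 -1" --pt "0 0 -3 0 0 0 -1" --pt "0 0 -3 0 0 0 -1" --pt "0 0 -2 0 0 0 -1" --pt "0 0 0 0 0 -5 -1" --pt "0 0 0 0 0 -6 -1" --pt "0 0 0 0 0 -6 -1" --pt "0 0 0 0 0 -6 -1" --pt "0 0 0 0 0 -6.5 -1" --pt "2.5 1.3 0 0 0 0 -1" --pt "2.5 1.4 0 0 0 0 -1" --pt "2.6 1.4 0 0 0 0 -1" --pt "2.6 1.4 0 0 0 0 -1" --pt "2.6 1.4 0 0 0 0 -1" --pt "2.6 1.4 0 0 0 0 -1" --pt "2.5 1.2 0 0 0 0 -1" --pt "0 0 0 0 0 0 -1" --pt "0 0 0 0 0 0 -1" --pt "0 0 0 0 0 0 -1"

```text
time: 27.23
tool_pos: [0.5611, 0.2785, 0.1221]
tool_rot: [-0.0, 0.694, 0.72, -0.001]
contact_force: [0.4, -0.0, 0.0]
gripper_width: 0.156
grasp_force: 58.6
```

```bash
python3 plan.py .563,.279,.03,.035;  python3 - <<'E'
from h import *
s=manip.grab_frame("side"); print(((px(s,(.5625,.279,.1))-[190,110])*5).round())
cv2.imwrite("pics/s7.png",cv2.resize(s["img"][110:220,190:310],(600,550),interpolation=cv2.INTER_CUBIC))
E
```

```text
t 27.23 tcp [0.5611 0.2785 0.1221] yaw y 2.0 tilt [-1.4e-03 -9.0e-04 -1.0e+00] w 0.156 F [ 0.4 -0.   0. ]
turn deg [-0.08  0.05  0.03] then shift cm [0.04 0.19 9.21]
[321. 218.]
```

View pics/s7.png

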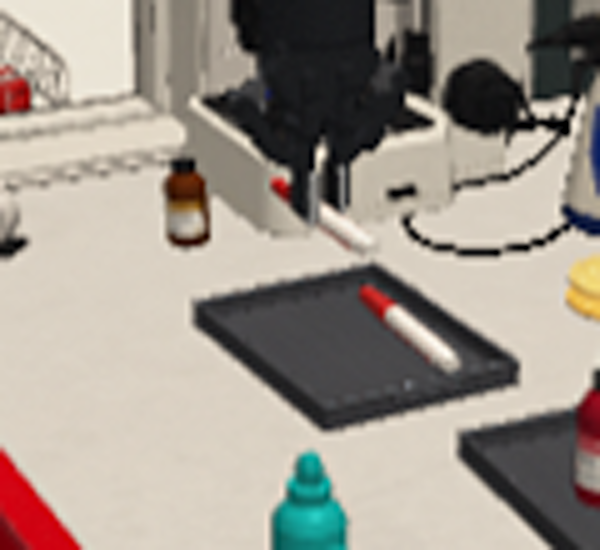

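```bash
python3 - <<'E'
from h import *
s=manip.grab_frame("side")
for z in(.098,.106,.114):
  print(z,[((px(s,(.561-.035*d,.2785+d,z))-[190,110])*5).round() for d in (.0675,-.0675)])
print([((px(s,q)-[190,110])*5).round() for q in((.6274,.347,.012),(.6257,.212,.012))])
E
```

```text
0.098 [array([274., 190.]), array([369., 255.])]
0.106 [array([274., 179.]), array([369., 243.])]
0.114 [array([274., 168.]), array([368., 232.])]
[array([364., 287.]), array([451., 358.])]
```

The marker is level in the grip: its ends are at (275,183) and (375,245), against a predicted (274,179) and (369,243). I'll lower it.

>>> move_arm --pt "0 0.1 2 0 0 0 -1" --pt "0 0 2 0 0 0 -1" --pt "0 0 2 0 0 0 -1" --pt "0 0 1.5 0 0 0 -1" --pt "0 0 1 0 0 0 -1" --pt "0 0 0.4 0 0 0 -1" --pt "0 0 0 0 0 0 -1" --pt "0 0 0 0 0 0 -1" --pt "0 0 0 0 0 0 -1"

```text
time: 28.08
tool_pos: [0.5638, 0.2794, 0.0353]
tool_rot: [0.001, 0.695, 0.719, 0.001]
contact_force: [0.4, 0.4, -0.5]
gripper_width: 0.15
grasp_force: 58.6
```

>>> move_arm --pt "0 0 0.2 0 0 0 -1" --pt "0 0 0.2 0 0 0 -1" --pt "0 0 0.1 0 0 0 -1" --pt "0 0 0 0 0 0 -1" --pt "0 0 0 0 0 0 -1"

```text
time: 28.5
tool_pos: [0.5627, 0.279, 0.0287]
tool_rot: [-0.0, 0.695, 0.719, -0.0]
contact_force: [0.6, -0.5, -0.0]
gripper_width: 0.152
grasp_force: 58.6
```

>>> move_arm --pt "0 0 0.1 0 0 0 -1" --pt "0 0 0 0 0 0 -1" --pt "0 0 0 0 0 0 -1"

```text
time: 28.75
tool_pos: [0.5628, 0.279, 0.0278]
tool_rot: [0.0, 0.695, 0.719, 0.0]
contact_force: [-0.3, 0.1, -0.7]
gripper_width: 0.154
grasp_force: 58.6
```

>>> move_arm --pt "0 0 0.1 0 0 0 -1" --pt "0 0 0 0 0 0 -1" --pt "0 0 0 0 0 0 -1"

```text
time: 29.0
tool_pos: [0.5629, 0.2791, 0.0278]
tool_rot: [-0.0, 0.694, 0.72, -0.0]
contact_force: [-2.1, -0.4, 5.5]
gripper_width: 0.151
grasp_force: 59.4
```

Contact at the expected height. I'll open partly, so the fingers stay clear of the wall and the other marker, then rise.

>>> move_arm --pt "0 0 0 0 0 0 -0.6" --pt "0 0 0 0 0 0 -0.5" --pt "0 0 0 0 0 0 -0.3" --pt "0 0 0 0 0 0 -0.2" --pt "0 0 0 0 0 0 -0.2" --pt "0 0 0 0 0 0 -0.2" --pt "0 0 -1 0 0 0 -0.2" --pt "0 0 -2 0 0 0 -0.2" --pt "0 0 -3 0 0 0 -0.2" --pt "0 0 -3 0 0 0 0" --pt "0 0 -4 0 0 0 0" --pt "0 0 -4 0 0 0 0" --pt "0 -3 -2 0 0 0 0" --pt "0 -3 0 0 0 0 0" --pt "0 -3 0 0 0 0 0" --pt "0 0 0 0 0 0 0" --pt "0 0 0 0 0 0 0" --pt "0 0 0 0 0 0 0"

```text
time: 30.5
tool_pos: [0.4732, 0.2759, 0.2175]
tool_rot: [0.0, 0.694, 0.72, 0.001]
contact_force: [-0.7, 0.4, -0.1]
gripper_width: 0.496
grasp_force: 0.0
```

```bash
python3 - <<'E'
from h import *
s=manip.grab_frame("side")
cv2.imwrite("pics/s8.png",cv2.resize(s["img"][100:320,190:430],(640,587),interpolation=cv2.INTER_CUBIC))
E
```

```text
(no output)
```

View pics/s8.png

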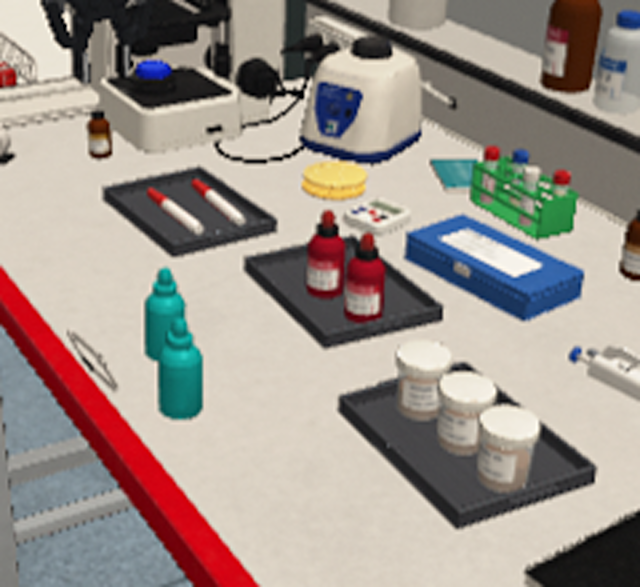

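Everything is in place: both markers lie flat at (175,210) and (217,200), the bottles stand at (325,265) and (365,285), the jars stand in their row, and the gripper is clear.

```bash
python3 -c "
from plant import manip
print(manip.job_done())"
```

```text
the job is handed in; nothing more can be done
None
```

I handed the job in at about 31 s on the robot's clock: the last picture shows both stray jars and the red bottle standing upright and the marker lying flat, each in its own tray with nothing knocked over, but no verdict came back.

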